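Draw out the telescopic lint brush and lift it ready for use

ROBOT

A 6-joint arm with a two-finger parallel gripper is mounted at the origin on a cart in front of the work surface, level with it; the furniture and walls round the work are solid. World frame = base frame: x ahead of the robot, y to its left, z up, the work surface at z = 0. Lengths are in m, angles in degrees, forces in N, time in s.
With the tool pointing down it reaches from about 0.325 to 0.875 m from the base axis. Payload 4.4 kg.
Tool frame: the origin (TCP) lies at the centre of the arm's flange, where the gripper is bolted on; the fingertips stand 173 mm ahead of it and the grasp point (between the pads) lies 155 mm ahead of it; x points along the fingers, y is the direction in which the jaws open and shut, and the axes are right-handed (so a half turn about x gives the same grasp; the last joint's range is limited). The gripper opens to 85 mm and grips with 20 to 120 N. Pads are 22 mm wide; open, the fingers measure 114 mm over their backs; the gripper's body (76 mm by 85 mm) begins 54 mm behind the grasp point. The pads swing forward as they close: fully open they stand 13 mm farther back than shut.
Start: joints at [67.466, 11.837, 88.321, -0, 79.842, -8.623], TCP at [0.138, 0.558, 0.405] pointing down, gripper open.
Joint ranges: [-156.59, 156.59], [-49.26, 127.26], [12.9, 141.05], [-63.56, 243.56], [4.71, 150.69], [-161.64, 161.64]. Speed limits (degrees/s): [159.86, 159.86, 180, 180, 180, 180].

INTERFACE

Orientations are given as [roll, pitch, yaw] about the fixed x, y, z axes, in that order (R = Rz(yaw) Ry(pitch) Rx(roll)).
In Python, from plant import ctrl, viewer, ticket, readout gives the robot as it stands. Calls block until the motion is done:
- ctrl.move_ptp(position, orientation): joint-space move of the TCP to a pose.
- ctrl.servo_line(position, rot=None, rate=0.15, stop_force=None): straight line of the TCP; rot=None keeps the orientation; rate is the mean speed in m/s. With stop_force (N) it stops when the force on the tool has changed by that much, and returns True; else False.
- ctrl.goto_joints(angles): joint-space move.
- ctrl.grip(opening, strength=None): opening from 0.0 (shut) to 1.0 (fully open); strength is the grip in N (None keeps the last); returns when the fingers have stopped.
- ctrl.sleep(seconds).
- ctrl.inverse_kinematics(position, orientation): joint angles nearest the present ones, or None.
- viewer.read_camera(name): name is "scene" or "top" or "wrist"; returns the picture (400x640x3 uint8, red, green, blue); there is no depth.
- viewer.camera_model(name): a dict with "fx", "fy", "cx", "cy" (pixels), "dist" ([k1, k2, p1, p2, k3] as OpenCV has them; the pictures are not rectified), "pose" (4x4, takes a point from camera to world coordinates); the wrist camera has in their place "mount" (4x4, takes a point from camera to tool coordinates, whose origin is the TCP and whose axes are the tool frame's). Camera axes: x right, y down, z forward; pixel columns grow to the right and rows downward; lengths in m; the calibration is good to about 2 mm. A picture is of the moment at which its call begins: read the wrist's pose just before it. camera_model takes no time and is no camera call.
A pose or a line that the arm cannot do raises ctrl.IKError and nothing moves.
- ticket.hand_in(): hands the job in, once; it reports no verdict.
Readings, each from a call of its own:
- readout.read_t(): time.
- readout.read_qpos(): joint angles.
- readout.read_qvel(): joint speeds.
- readout.read_tau(): joint torques, N m.
- readout.read_tcp_pos(): TCP position.
- readout.read_eef_rot(): TCP orientation.
- readout.read_contact_force(): force on the tool from outside, world axes, zero at the start.
- readout.read_moment(): the same for the moment, N m.
- readout.read_grip_width(): opening from 0.0 (shut) to 1.0 (fully open).
Only numpy, scipy, OpenCV 4.12 (cv2) and the standard library are available. Lean on these libraries where they do the work, as an engineer would, in place of code of your own. Each camera call takes 0.05 s, during which the arm holds its last target.

TASK

Make the telescopic lint brush ready for reaching behind the dryer: while its head still lies in the drip tray, behind the slotted wall, pinch the red button into the side of the handle and draw the handle back past the first stop to the second, then let the button spring back out so that the tube is locked at full length. Take the handle again beside the button, ease the pull off so that the head lies loose, and lift the brush straight up out of its rest. Finish still holding it in the gripper, level and about 10 cm higher than it lay, clear of the rest, with the button out and the tube locked at the second stop; leave the sewing tin and the two thread spools where they are.

Things in the scene. Friction and masses are not known exactly. Their poses are not given: they have to be found in the camera images.
- brush: handle of the lint brush: teal, dark ribbed grip, 200 mm long, 26 wide (its y), 30 high (its z), flat sides, dark collar in front, 18 mm hanging loop at the back. Origin on its axis at mid length; x points along the axis to the bristle head (away from the robot), y to the side with the red button, z up. Starts level, axis 60 mm above the worktop. Handle 170 g, tube and head 50 g (nominal)
- rod (a joint): how far the aluminium tube (16 mm thick, carries the head) is drawn out of the handle, m: 0 pushed in (start), first stop 0.050, second stop 0.100, the end of its travel. About 1 N friction. The button's pin locks it at 0, 0.050 and 0.100 (1 mm play); between stops the pin rides on the tube and keeps the button 3 mm in; unless the button is held in, the pin snaps out at the next stop
- button (a joint): how far the red lock button is pushed into the handle's side, m: 0 out (locked), free of the lock beyond 0.003, flush with the handle's side at 0.005, end 0.0055. Its spring pushes back with 3.5 N at 0 and 7 N at 0.005. Button 18 mm long along the handle, 14 high, 5 mm proud of the +y side: the handle is 31 mm wide there, 26 with the button flush
- button_spot (a point): point on the handle's +y side under the middle of the button, level with the axis, 71 mm in front of the handle's origin and 13 mm off its axis; moves with the handle. Behind it, over the back of the worktop, hangs a wall shelf: underside 0.50 m above the worktop, front edge 0.64 m ahead of the robot base
- grip_spot (a point): point on the handle's axis 46 mm in front of its origin, between button and ribbed grip: a 20 mm wide finger pad centred here misses the button. The drawn-out brush balances here to within about 10 mm; gripped farther off, its heavy end droops
- head_mid (a point): middle of the round bristle head on the axis (head 42 mm across, 62 long). 167 mm in front of the handle's origin with the tube in, 267 mm with it fully out. The dark 33 mm ferrule's back face is 45 mm nearer the handle; it meets the slotted wall after about 1 mm of pull and holds the head back; eased 3 to 5 mm forward again, it does not rub on lifting
- rest: white brush rest fixed to the worktop; origin on the worktop under the slotted wall, x towards the head, y left, z up. Wall at x = 0: 6 mm thick, 74 wide, 73 high, its 20 mm slot, open at the top, carries the tube. Drip tray behind it (x 0 to 101 mm, sides 22 mm high) for the head. A foot 34 mm wide, 7 mm thick runs to x = -215 mm and bears the cradle
- cradle (a point): point on the brush's axis in the rest's cradle post, 201 mm from the slotted wall towards the robot, 60 mm above the worktop; post 10 mm thick along the handle, 46 wide, 67 high, with a 31 mm slot open at the top in which the handle lies and slides. The extended handle stays lying in it when let go
- sewing_tin: blue sewing tin, 81 x 120 x 36 mm, origin at its underside; a bystander
- spool_red: red thread spool standing up, 28 x 41 x 42 mm, origin at its underside; a bystander
- spool_blue: blue thread spool standing up, 28 x 41 x 42 mm, origin at its underside; a bystander

How it is judged:
By the outcome, as a careful person would: the job done as asked, in the order asked, and still so for the second after the job is handed in, while the arm keeps its last pose, push and grip.
It also fails if it takes over 45 s, if anything falls off the work surface, if the arm or the gripper's body presses on something with over 40 N, if the wrist force passes 120 N, or if a joint passes its speed limit or range.

## Working session

There is one attempt and no reset: what is moved stays moved. The work goes in short steps, each a Python script; the robot and the scene stay as the last script left them, time stands still between calls to the robot, and variables do not carry over. Pictures are saved under pics/ and viewed, and the job is handed in when it is done.

```bash
ls; mkdir -p pics; python3 - <<'E'
from plant import ctrl, viewer, ticket, readout
import cv2
for n in ["scene","top","wrist"]:
    im=viewer.read_camera(n); cv2.imwrite(f"pics/{n}0.png",im[:,:,::-1]); m=viewer.camera_model(n); print(n,m)
print(readout.read_t(),readout.read_tcp_pos(),readout.read_eef_rot())
E
```

```text
pics
scene {'fx': 505.5324920293287, 'fy': 505.5324920293287, 'cx': 312.6632928891225, 'cy': 201.93335213150309, 'dist': array([-0.00055648,  0.        ,  0.        ,  0.        ,  0.        ]), 'pose': array([[ 0.80196578, -0.32484112,  0.50132738,  0.00794396],
       [-0.59726252, -0.42010116,  0.68322214, -1.10609557],
       [-0.01133043, -0.84734483, -0.53092218,  0.60842483],
       [ 0.        ,  0.        ,  0.        ,  1.        ]])}
top {'fx': 367.44488091330305, 'fy': 367.44488091330305, 'cx': 316.88653677822685, 'cy': 196.37207522402878, 'dist': array([-0.07053511,  0.        ,  0.        ,  0.        ,  0.        ]), 'pose': array([[-0.02400722, -0.98394276,  0.17686235,  0.33879803],
       [-0.99935409,  0.02835219,  0.02208055, -0.40561949],
       [-0.02674043, -0.17621802, -0.98398788,  0.92090475],
       [ 0.        ,  0.        ,  0.        ,  1.        ]])}
wrist {'fx': 299.84030370798183, 'fy': 299.84030370798183, 'cx': 319.2173793752746, 'cy': 198.3498228277842, 'dist': array([-0.0560536,  0.       ,  0.       ,  0.       ,  0.       ]), 'mount': array([[ 2.57336388e-04, -2.92277338e-01,  9.56333567e-01,
         3.20045161e-02],
       [ 9.99999953e-01,  2.34545286e-04, -1.97404034e-04,
         1.22486282e-03],
       [-1.66606804e-04,  9.56333573e-01,  2.92277385e-01,
        -7.41826805e-02],
       [ 0.00000000e+00,  0.00000000e+00,  0.00000000e+00,
         1.00000000e+00]])}
0.15 [0.13813349 0.5578848  0.40377501] [ -98.74011022   89.89649747 -112.6504326 ]
```

View pics/scene0.png

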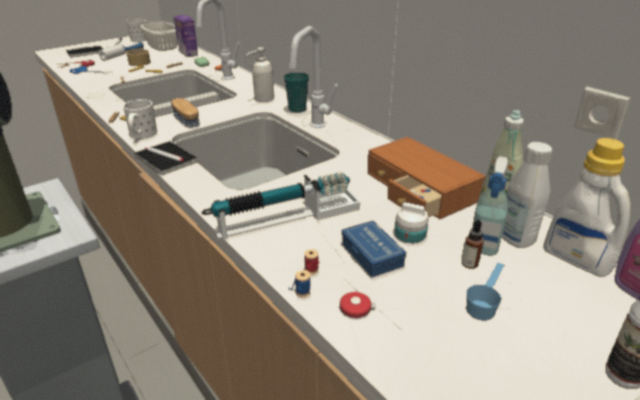

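View pics/top0.png

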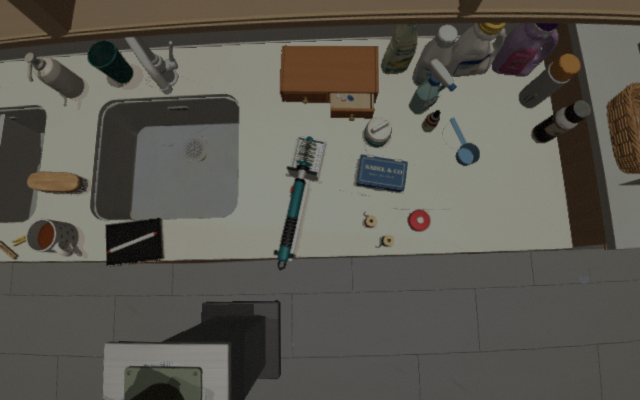

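View pics/wrist0.png

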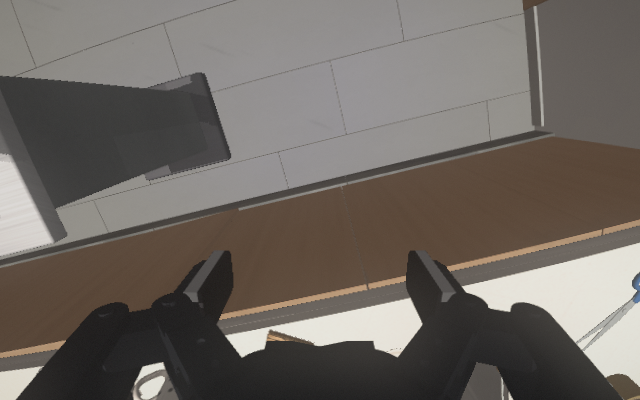

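The top view has the brush at about (283,265) to (305,140), with the button on its left (+y) side near (293,185). The sink is to its left, the tin at (382,173), and the spools at (370,220) and (387,240). I'll take a coarse fix of the handle next, then move the wrist camera above it.

```bash
cat > h.py <<'E'
import numpy as np, cv2
from scipy.spatial.transform import Rotation as R
from plant import ctrl, viewer, ticket, readout
def toolpose():
    T=np.eye(4); T[:3,3]=readout.read_tcp_pos(); T[:3,:3]=R.from_euler('xyz',readout.read_eef_rot(),degrees=True).as_matrix(); return T
def shot(n,name=None):
    m=viewer.camera_model(n)
    P=m["pose"] if n!="wrist" else toolpose()@m["mount"]
    im=viewer.read_camera(n)[:,:,::-1].copy()
    if name: cv2.imwrite(f"pics/{name}.png",im)
    return im,(m,P)
def ray(cam,uv):
    m,P=cam; K=np.array([[m["fx"],0,m["cx"]],[0,m["fy"],m["cy"]],[0,0,1]])
    p=cv2.undistortPoints(np.array(uv,float).reshape(-1,1,2),K,m["dist"]).reshape(-1,2)
    d=np.c_[p,np.ones(len(p))]@P[:3,:3].T
    return P[:3,3],d
def onplane(cam,uv,z):
    o,d=ray(cam,uv); return o+d*((z-o[2])/d[:,2])[:,None]
def tri(c1,u1,c2,u2):
    o1,d1=ray(c1,u1); o2,d2=ray(c2,u2); out=[]
    for a,b in zip(d1,d2):
        s=np.linalg.lstsq(np.c_[a,-b],o2-o1,rcond=None)[0]
        p,q=o1+a*s[0],o2+b*s[1]; out.append(np.r_[(p+q)/2,np.linalg.norm(p-q)])
    return np.array(out)
def proj(cam,X):
    m,P=cam; K=np.array([[m["fx"],0,m["cx"]],[0,m["fy"],m["cy"]],[0,0,1]])
    Q=np.linalg.inv(P); rv,_=cv2.Rodrigues(Q[:3,:3])
    return cv2.projectPoints(np.array(X,float).reshape(-1,1,3),rv,Q[:3,3],K,m["dist"])[0].reshape(-1,2)
def teal(im):
    h=cv2.cvtColor(im,cv2.COLOR_BGR2HSV); return cv2.inRange(h,(82,110,40),(100,255,255))
def red(im):
    h=cv2.cvtColor(im,cv2.COLOR_BGR2HSV); return cv2.inRange(h,(0,130,60),(8,255,255))|cv2.inRange(h,(172,130,60),(180,255,255))
E
python3 - <<'E'
from h import *
im,c=shot("top"); 
cr=im[125:280,250:440]; cv2.imwrite("pics/topc.png",cv2.resize(cr,None,fx=4,fy=3.8,interpolation=cv2.INTER_CUBIC))
for nm,f in (("teal",teal),("red",red)):
    n,l,s,ct=cv2.connectedComponentsWithStats(f(im))
    for i in range(1,n):
        if s[i,4]>3 and 250<ct[i][0]<450: print(nm,s[i],ct[i].round(1))
print(onplane(c,[(283,267),(305,140),(293,185),(296,210),(290,235)],0.06))
E
```

```text
teal [306 137   7   4  16] [308.9 138.6]
teal [298 161  13   5  30] [303.4 163. ]
teal [288 181  16  36 324] [295.6 198.8]
teal [278 246  12  15 135] [283.5 253.2]
red [291 186   2   7  10] [291.5 189. ]
red [409 210  21  21 288] [418.7 220.1]
[[ 0.32976425 -0.30387985  0.06      ]
 [ 0.63493019 -0.36049778  0.06      ]
 [ 0.52290216 -0.32965374  0.06      ]
 [ 0.4621642  -0.33601903  0.06      ]
 [ 0.40338311 -0.32106375  0.06      ]]
```

View pics/topc.png

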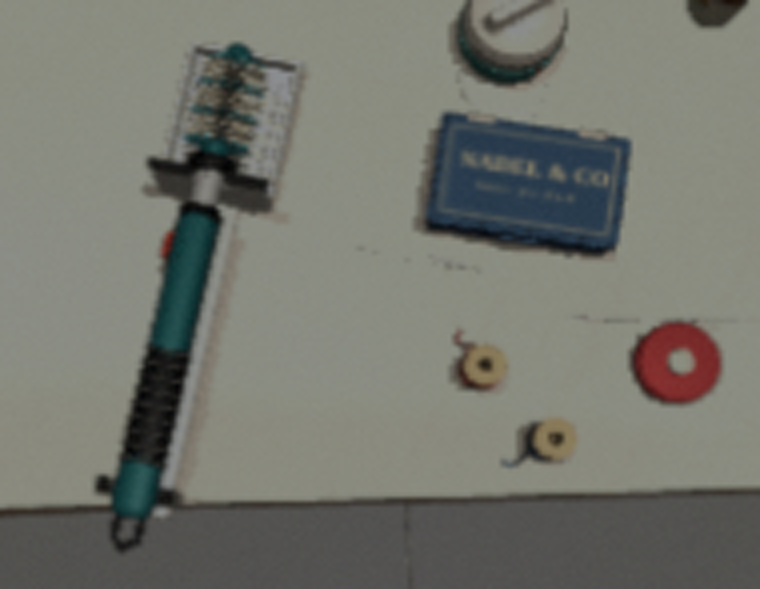

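The brush axis has a yaw of about -10.5° and the button is near (0.515, -0.328). Now a wrist view from above.

```bash
cat >> h.py <<'E'
def rot(yawdeg,flip=False):
    a=np.radians(yawdeg); bx=np.array([np.cos(a),np.sin(a),0]); s=-1 if flip else 1
    x=np.array([0,0,-1.]); z=s*bx; y=np.cross(z,x)
    return R.from_matrix(np.c_[x,y,z]).as_euler('xyz',degrees=True)
E
python3 - <<'E'
from h import *
for f in (False,True):
    for p in ([0.47,-0.33,.36],[0.5,-.33,.215],[.4,-.31,.215],[.38,-.305,.32]):
        q=ctrl.inverse_kinematics(p,rot(-10.5,f)); print(f,p,None if q is None else np.round(q,1))
E
```

```text
False [0.47, -0.33, 0.36] [ -43.7   14.    91.2    0.    74.8 -123.2]
False [0.5, -0.33, 0.215] [ -41.7   27.    92.9    0.    60.1 -121.2]
False [0.4, -0.31, 0.215] [ -47.6   17.7  106.5    0.    55.8 -127.1]
False [0.38, -0.305, 0.32] [ -48.9    6.3  105.4    0.    68.3 -128.4]
True [0.47, -0.33, 0.36] [-43.7  14.   91.2   0.   74.8  56.8]
True [0.5, -0.33, 0.215] [-41.7  27.   92.9   0.   60.1  58.8]
True [0.4, -0.31, 0.215] [-47.6  17.7 106.5   0.   55.8  52.9]
True [0.38, -0.305, 0.32] [-48.9   6.3 105.4   0.   68.3  51.6]<sys>:0: UserWarning: Gimbal lock detected. Setting third angle to zero since it is not possible to uniquely determine all angles.
```

```bash
python3 - 2>/dev/null <<'E'
from h import *
ctrl.move_ptp([0.50,-0.29,.38],rot(-10.5,True)); a,ca=shot("wrist","w1")
ctrl.servo_line([0.50,-0.39,.38],rate=.2); b,cb=shot("wrist","w2")
np.savez("views.npz",Pa=ca[1],Pb=cb[1]); print(readout.read_t(),readout.read_tcp_pos(),readout.read_eef_rot())
for n,i in (("w1",a),("w2",b)):
  for nm,f in (("teal",teal),("red",red)):
    k,l,s,ct=cv2.connectedComponentsWithStats(f(i))
    for j in range(1,k):
        if s[j,4]>15: print(n,nm,s[j],ct[j].round(1))
E
```

```text
4.175 [ 0.50006267 -0.38907972  0.37965651] [-59.57927852  89.91431763 109.95896422]
w1 teal [350 295  17  21 281] [358.4 304.8]
w1 red [351 157   6  17  75] [353.8 164.6]
w1 red [595 156  35  40 872] [611.7 175.4]
w1 red [ 92 275   5   4  17] [ 94.1 276.6]
w2 teal [258 309  21  21 371] [268.1 318.7]
w2 red [516 170  38  39 970] [534.5 188.8]
w2 red [251 175   3  16  46] [252.  182.5]
w2 red [ 29 284   6   5  18] [ 31.3 286.2]
```

View pics/w1.png

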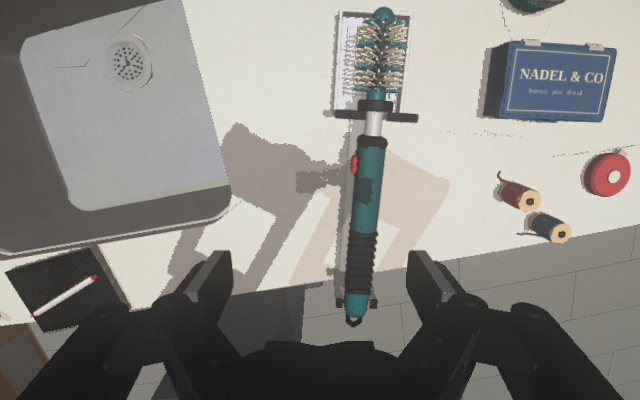

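View pics/w2.png

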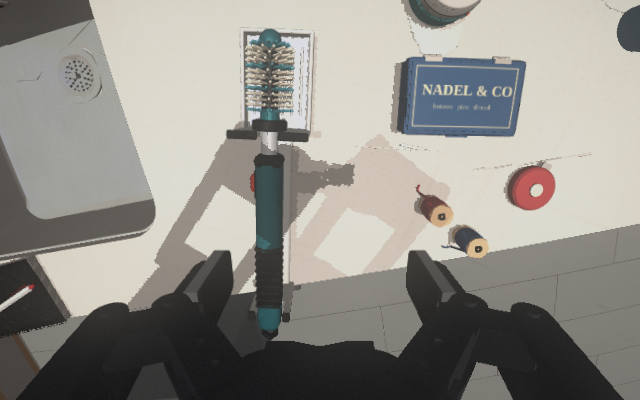

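w1 has the brush running from (385,15) to (353,320), with the button at (354,165) and the dark collar at (372,141). w2 has it from (270,35) to (268,335), with the button at (252,182). Lighting is uneven in both, so I'll use collar and ferrule corners. First I'll zoom in for sub-pixel points.

```bash
python3 - <<'E'
import cv2,numpy as np
a=cv2.imread("pics/w1.png")[85:235,330:425]; b=cv2.imread("pics/w2.png")[105:255,220:315]
A=[cv2.resize(i,None,fx=4,fy=4,interpolation=cv2.INTER_CUBIC) for i in (a,b)]
cv2.imwrite("pics/zz.png",cv2.convertScaleAbs(np.hstack(A),alpha=1.5))
E
```

```text
(no output)
```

View pics/zz.png

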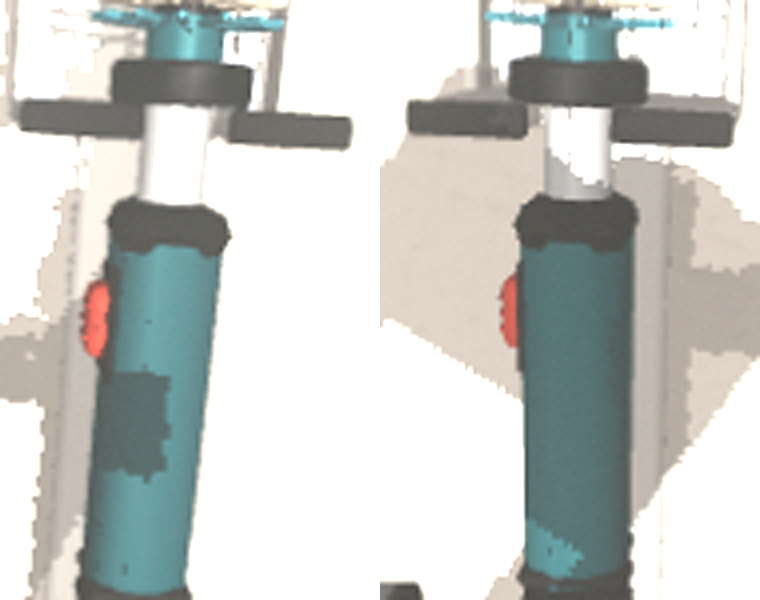

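```bash
python3 - <<'E'
from h import *
V=np.load("views.npz"); m=viewer.camera_model("wrist"); ca=(m,V["Pa"]); cb=(m,V["Pb"])
A=np.array([(22,101),(352,118),(95,318),(169,228),(137,590),(181,82),(176,150)])/4+[330,85]
B=(np.array([(409,100),(734,110),(511,312),(577,222),(578,575),(578,82),(580,150)])-[380,0])/4+[220,105]
for n,r in zip("wallTL wallTR button collarmid ribedge ferrule tube".split(),tri(ca,A,cb,B)): print(n,r.round(4))
E
```

```text
wallTL [ 5.694e-01 -3.156e-01  6.950e-02  5.000e-04]
wallTR [ 0.5531 -0.3882  0.0704  0.0012]
button [ 0.5159 -0.3248  0.063   0.0007]
collarmid [ 5.340e-01 -3.454e-01  6.130e-02  1.000e-04]
ribedge [ 0.4443 -0.3249  0.0642  0.0007]
ferrule [ 0.5663 -0.3529  0.0599  0.0006]
tube [ 0.551  -0.3498  0.0597  0.0011]
```

Checks:
- **Heights:** the axis measures 60–62 mm and the wall top 70 mm. The text says 60 and 73.
- **Wall width:** 74.4 mm, against 74.
- **Yaw:** -12.7° from the wall and -12.9° from the handle.
- **Axis point at the button:** (0.5122, -0.3405). Reckoned from the wall, the button comes out at (0.5157, -0.325), which matches the measured point.

Next I'll hover there and verify.

```bash
cat >> h.py <<'E'
YAW=-12.8; BX=np.array([np.cos(np.radians(YAW)),np.sin(np.radians(YAW)),0]); BY=np.array([-BX[1],BX[0],0])
BTN=np.array([0.5122,-0.3405,0.060]); ROT=rot(YAW,True)
E
python3 - 2>/dev/null <<'E'
from h import *
ctrl.move_ptp(BTN+[0,0,.155+.13],ROT); a,ca=shot("wrist","w3")
pts=[BTN+BX*s+BY*t+[0,0,.015] for s in (-.1,-.025,0,.025) for t in (-.013,.013)]
for u in proj(ca,pts): cv2.circle(a,tuple(int(round(v)) for v in u),2,(255,0,255),-1)
cv2.imwrite("pics/w3.png",a); print(readout.read_t(),readout.read_tcp_pos()-BTN,readout.read_contact_force())
E
```

```text
4.5833 [0.00034805 0.00141178 0.28507934] [-0.02906356  0.07468268  0.58882388]
```

View pics/w3.png

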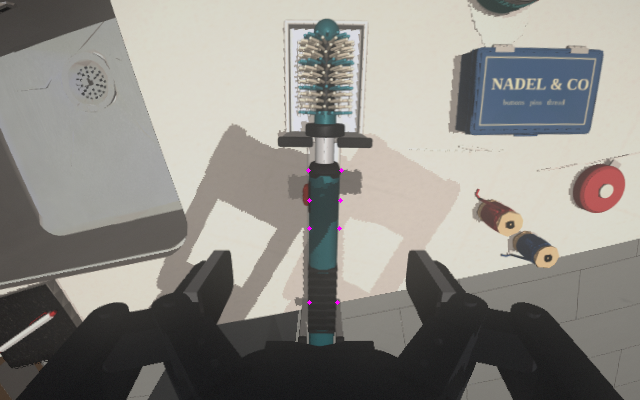

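The overlay (magenta) lies on the handle's edges, at columns 310 and 341 against about 309 and 338. The button is at (307,194), level with the overlay pair at s=0. Descending.

```bash
python3 - 2>/dev/null <<'E'
from h import *
ctrl.servo_line(BTN+[0,0,.155+.06],rate=.15)
a,ca=shot("wrist","w4")
hit=ctrl.servo_line(BTN+[0,0,.155],rate=.08,stop_force=6)
print(hit,readout.read_t(),readout.read_tcp_pos()-BTN,readout.read_eef_rot(),ROT,readout.read_contact_force())
shot("wrist","w5"); shot("scene","s5")
E
python3 -c "
import cv2,numpy as np
a=cv2.imread('pics/w5.png')[100:400,120:520];b=cv2.imread('pics/s5.png')[130:280,180:380]
cv2.imwrite('pics/c5.png',np.hstack([a,cv2.resize(b,(400,300))]))"
```

```text
False 6.15 [ 0.00026343 -0.00023245  0.15533892] [149.25125933  89.95163192 -43.54837704] [-167.2   90.     0. ] [ 0.76163924 -0.12678304  0.48277434]
```

View pics/c5.png

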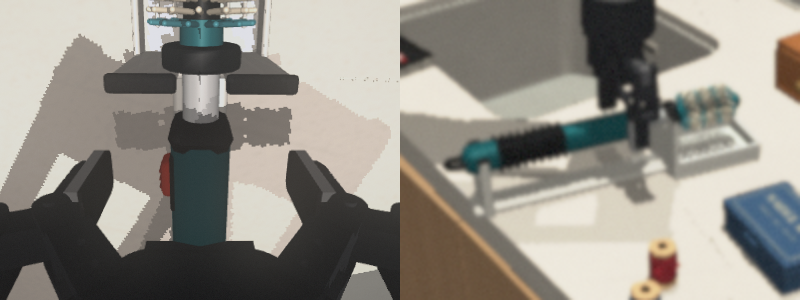

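The handle (crop columns 171–230) is centred between the pads (112 and 287), and the button is at (165,175). Pinching.

```bash
python3 - 2>/dev/null <<'E'
from h import *
f0=np.array(readout.read_contact_force())
ctrl.grip(0.0,40); ctrl.sleep(.2)
print(readout.read_t(),"width mm",readout.read_grip_width()*85,np.array(readout.read_contact_force())-f0)
shot("wrist","w6")
E
python3 -c "
import cv2
cv2.imwrite('pics/c6.png',cv2.imread('pics/w6.png')[100:400,120:520])"
```

```text
7.025 width mm 25.40308088381043 [-0.39904178 -1.47989899  3.91617249]
```

View pics/c6.png

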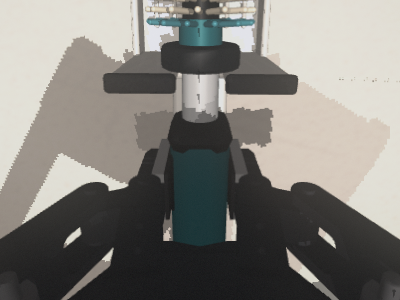

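The grip width is 25.4 mm, so the button is flush. Drawing back along the axis.

```bash
python3 - 2>/dev/null <<'E'
from h import *
f0=np.array(readout.read_contact_force()); p0=np.array(readout.read_tcp_pos())
T=BTN+[0,0,.155]
h=ctrl.servo_line(T-BX*.09,rate=.05,stop_force=15); 
p=np.array(readout.read_tcp_pos())
print(h,"travel",((p0-p)@BX*1e3).round(1),readout.read_t(),((np.array(readout.read_contact_force())-f0)@BX).round(2),readout.read_grip_width()*85)
if not h:
    h=ctrl.servo_line(T-BX*.115,rate=.025,stop_force=12)
    p=np.array(readout.read_tcp_pos())
    print(h,"travel",((p0-p)@BX*1e3).round(1),((p0-p)*1e3).round(1),readout.read_t(),np.array(readout.read_contact_force())-f0,readout.read_grip_width()*85)
shot("wrist","w7");shot("scene","s7");shot("top","t7")
E
python3 -c "
import cv2,numpy as np
b=cv2.imread('pics/s7.png')[130:280,180:380];t=cv2.imread('pics/t7.png')[120:285,220:440]
cv2.imwrite('pics/c7.png',np.hstack([cv2.resize(t,(400,300)),cv2.resize(b,(400,300))]))"
```

```text
False travel 89.8 9.025 5.41 25.108293052397432
True travel 102.0 [ 99.4 -23.1  -0.3] 9.6417 [ 1.46390551  0.91222153 -2.61100868] 25.355825670256745
```

View pics/w7.png

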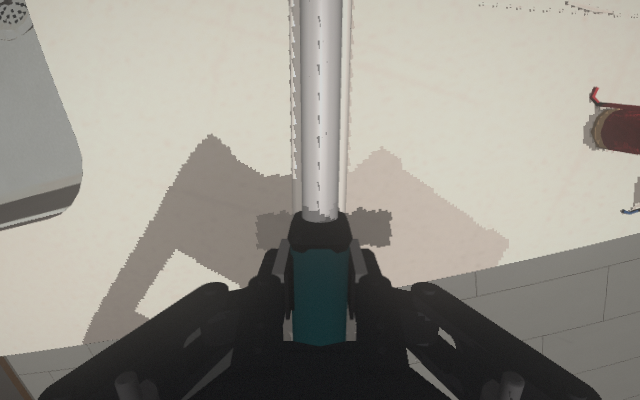

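View pics/c7.png

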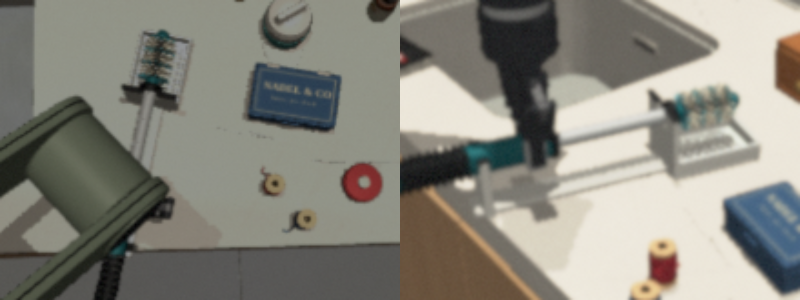

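The pull stopped firmly at 102 mm of travel (expected about 1 + 100). The head is held at the wall and about 100 mm of tube is showing. Releasing so the button can spring out.

```bash
python3 - 2>/dev/null <<'E'
from h import *
ctrl.grip(0.7); ctrl.sleep(.3)
print(readout.read_t(),readout.read_grip_width()*85,readout.read_contact_force(),readout.read_tcp_pos()-BTN)
shot("wrist","w8")
E
python3 -c "
import cv2
cv2.imwrite('pics/c8.png',cv2.resize(cv2.imread('pics/w8.png')[150:400,170:470],None,fx=2.4,fy=2.4))"
```

```text
10.5167 59.74726773508162 [-0.76882316 -0.49689188 -0.10816101] [-0.09791486  0.02132769  0.15709413]
```

View pics/c8.png

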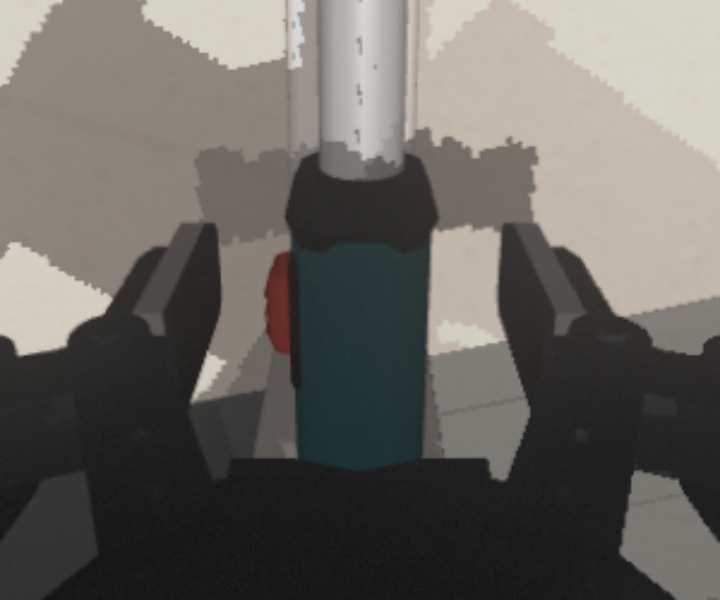

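The red button stands about 28 px proud on a handle about 135 px wide. That ratio of 0.2 matches 5/26, so it is fully out. Regripping 25 mm behind it, with a small tug to check the lock.

```bash
python3 - 2>/dev/null <<'E'
from h import *
G=BTN-BX*(.101+.025)+[0,0,.155]
ctrl.servo_line(G,rate=.08); ctrl.sleep(.1)
f0=np.array(readout.read_contact_force())
ctrl.grip(0.0,60); ctrl.sleep(.2)
print(readout.read_t(),"w",readout.read_grip_width()*85,np.array(readout.read_contact_force())-f0,readout.read_tcp_pos()-G)
shot("wrist","w9")
E
python3 -c "
import cv2
cv2.imwrite('pics/c9.png',cv2.resize(cv2.imread('pics/w9.png')[150:400,170:470],None,fx=2.4,fy=2.4))"
```

```text
11.7417 w 25.361382102576602 [ 0.04602932 -0.25769882  1.86717557] [ 0.00025447 -0.00018281  0.00030308]
```

View pics/c9.png

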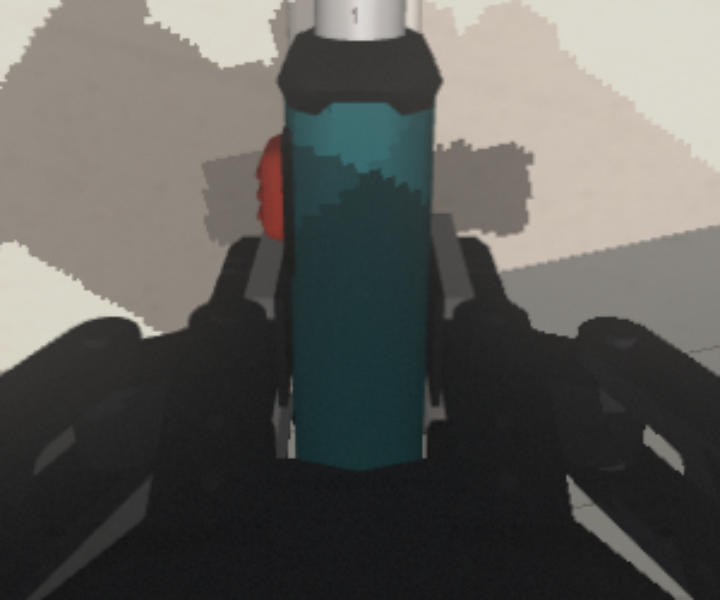

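The pads sit just behind the button, which is still out. Easing forward 4 mm, then lifting.

```bash
python3 - 2>/dev/null <<'E'
from h import *
G=BTN-BX*(.101+.025)+[0,0,.155]
f0=np.array(readout.read_contact_force())
h=ctrl.servo_line(G+BX*.004,rate=.02,stop_force=12); ctrl.sleep(.15)
print(h,readout.read_t(),np.array(readout.read_contact_force())-f0,(readout.read_tcp_pos()-G)@BX)
shot("scene","s10")
h=ctrl.servo_line(G+BX*.004+[0,0,.02],rate=.03,stop_force=12); ctrl.sleep(.15)
print(h,readout.read_t(),np.array(readout.read_contact_force())-f0,readout.read_tcp_pos()-G)
shot("scene","s11");shot("wrist","w11")
E
python3 -c "
import cv2,numpy as np
L=[cv2.resize(cv2.imread(f'pics/s1{i}.png')[130:280,180:380],(400,300)) for i in (0,1)]
cv2.imwrite('pics/c11.png',np.hstack(L))"
```

```text
False 12.2917 [-4.37334732  0.46605651  4.22365513] 0.0036078282782893087
False 13.3083 [-0.38496771 -0.55860164 -4.40466395] [ 0.00381252 -0.00075201  0.01975121]
```

View pics/c11.png

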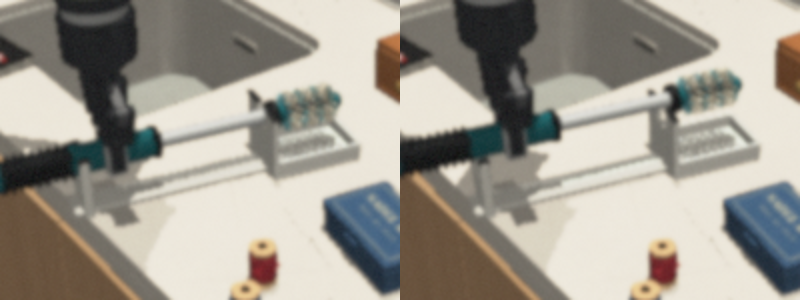

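View pics/w11.png

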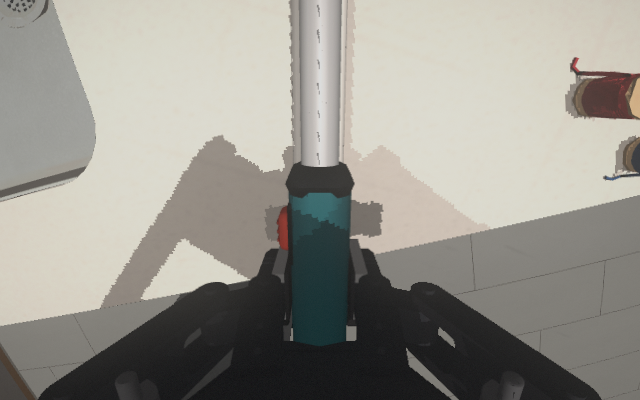

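The brush is lifting cleanly. The ferrule is clear of the wall, the head rises with the handle, and the change in vertical force fits the brush's weight. Carrying on to 10 cm.

```bash
python3 - 2>/dev/null <<'E'
from h import *
G=BTN-BX*(.101+.025)+[0,0,.155]
h=ctrl.servo_line(G+BX*.004+[0,0,.1],rate=.06,stop_force=15); ctrl.sleep(.3)
print(h,readout.read_t(),readout.read_contact_force(),readout.read_tcp_pos()-G,readout.read_grip_width()*85)
shot("scene","s12");shot("top","t12");shot("wrist","w12")
E
python3 -c "
import cv2,numpy as np
b=cv2.imread('pics/s12.png')[110:285,165:398];t=cv2.imread('pics/t12.png')[110:285,220:453]
cv2.imwrite('pics/c12.png',np.hstack([cv2.resize(t,(400,300)),cv2.resize(b,(400,300),interpolation=2)]))"
```

```text
False 15.1917 [-0.65066599 -0.08421885 -2.76569115] [ 0.00387467 -0.0008638   0.09982817] 25.280475880302536
```

View pics/c12.png

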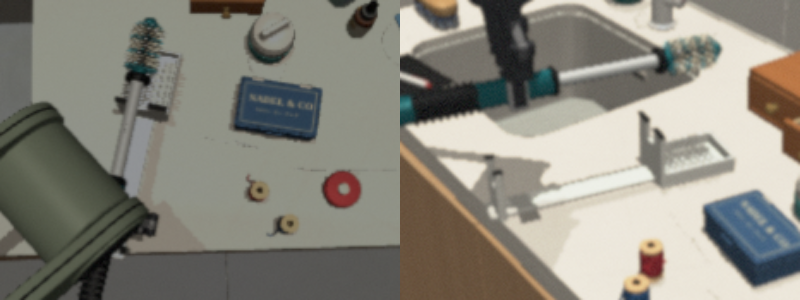

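View pics/w12.png

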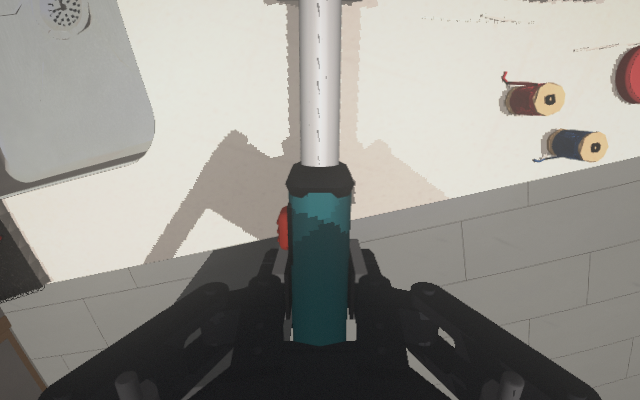

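Raised 99.8 mm. A last check on level and extension: triangulate the two ends of the tube from the top and scene views.

```bash
python3 - <<'E'
import cv2,numpy as np
b=cv2.imread('pics/s12.png')[120:180,245:345];t=cv2.imread('pics/t12.png')[115:225,270:320]
cv2.imwrite('pics/c13.png',np.hstack([cv2.resize(t,(250,550),interpolation=2),np.vstack([cv2.resize(b,(500,300),interpolation=2),np.zeros((250,500,3),np.uint8)])]))
E
```

```text
(no output)
```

View pics/c13.png

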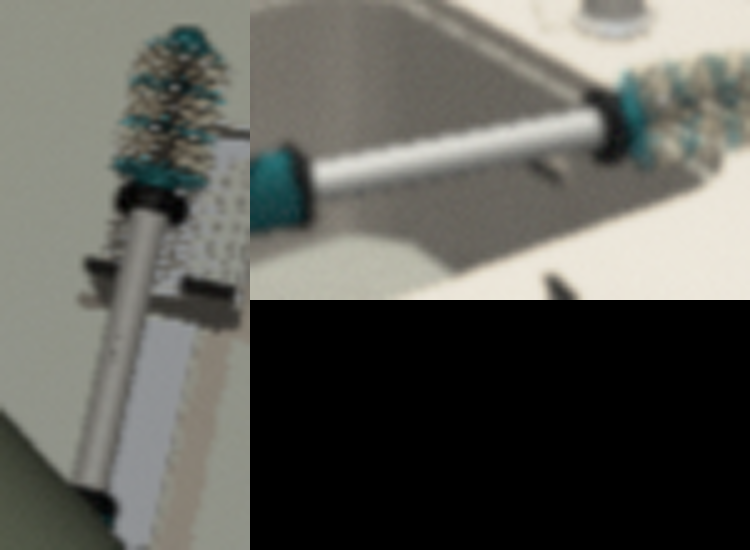

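```bash
python3 - <<'E'
from h import *
ct=(viewer.camera_model("top"),viewer.camera_model("top")["pose"]);cs=(viewer.camera_model("scene"),viewer.camera_model("scene")["pose"])
r=tri(ct,[(299.8,157.4),(288.8,213)],cs,[(315.6,145),(258,155.6)]); print(r.round(4)); d=r[0,:3]-r[1,:3]
print("visible tube",np.linalg.norm(d),"pitch",np.degrees(np.arcsin(d[2]/np.linalg.norm(d))),"yaw",np.degrees(np.arctan2(d[1],d[0])))
g=np.array(readout.read_tcp_pos()); print(g, (r[0,:3]-g)@BX, (r[1,:3]-g)@BX)
E
```

```text
[[ 0.5647 -0.3552  0.1589  0.0059]
 [ 0.4437 -0.3303  0.1629  0.0048]]
visible tube 0.12366270483301779 pitch -1.8648159405279046 yaw -11.635017882232471
[ 0.3932229  -0.31345842  0.31492118] 0.17648352735961448 0.052911863862536296<stdin>:1: UserWarning: Gimbal lock detected. Setting third angle to zero since it is not possible to uniquely determine all angles.
```

The ferrule's back face is 176.5 mm ahead of the grip (176 expected), so the tube is at the second stop. The pitch reads -1.9°, but the rays miss each other by 5 mm. I'll get a sharper droop figure by comparing the scene views before and after lifting, in the vertical plane through the axis.

```bash
python3 - <<'E'
import cv2,numpy as np
a=cv2.imread('pics/s10.png')[160:220,245:345];b=cv2.imread('pics/s12.png')[120:180,245:345]
cv2.imwrite('pics/c14.png',np.vstack([cv2.resize(a,(500,300),interpolation=2),cv2.resize(b,(500,300),interpolation=2)]))
E
```

```text
(no output)
```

View pics/c14.png

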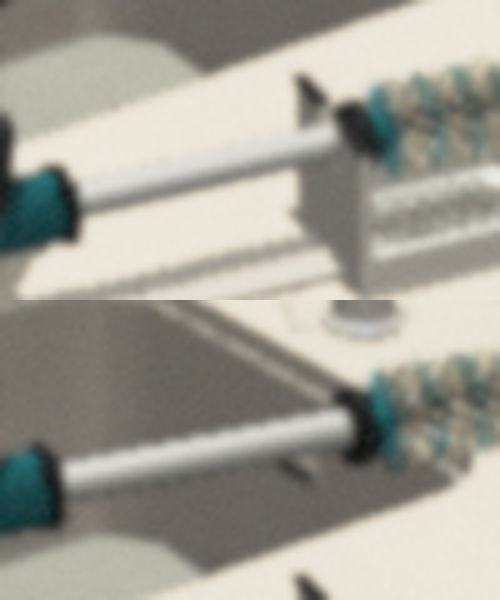

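```bash
python3 - 2>/dev/null <<'E'
from h import *
m=viewer.camera_model("scene");cs=(m,m["pose"])
for nm,uv in (("rest",[(260.6,198.4),(320.6,185.4)]),("lifted",[(258,155.4),(321,144.6)])):
    o,d=ray(cs,uv); s=((BTN-o)@BY)/(d@BY); X=o+d*s[:,None]; v=X[1]-X[0]
    print(nm,X.round(4).tolist(),"len",np.linalg.norm(v).round(4),"pitch",np.degrees(np.arctan2(v[2],v@BX)).round(2))
E
```

```text
rest [[0.4473, -0.3258, 0.0617], [0.5802, -0.356, 0.0592]] len 0.1363 pitch -1.04
lifted [[0.4488, -0.3261, 0.1604], [0.5814, -0.3562, 0.156]] len 0.1361 pitch -1.87
```

Resting, the tube measures -1.0° in this view, which is mostly bias. Lifted it measures -1.9°, so the true droop is about 1° and I count that as level. The collar rose 98.7 mm and the far end 96.8 mm. The tin and spools sit where they did. Handing in.

```bash
python3 - 2>/dev/null <<'E'
from h import *
print(readout.read_t(),readout.read_grip_width()*85)
for a,b in (("s7","s12"),):
    A,B=[cv2.imread(f"pics/{n}.png").astype(int) for n in (a,b)]
    print("tin diff",abs(A-B)[220:275,340:410].mean(),"spools diff",abs(A-B)[248:298,290:322].mean())
print(ticket.hand_in())
E
```

```text
15.3417 25.200484532007717
tin diff 1.6766233766233767 spools diff 1.5220833333333332
the job is handed in; nothing more can be done
None
```

I drew the brush out to its second stop, regripped it beside the button and lifted it about 10 cm. I then handed the job in at 15.3 s, with the brush still in the gripper.

**What I did:**
- **Pinch and pull:** I pressed the button flush (grip width 25.4 mm) and drew the handle straight back until it came up hard at 102 mm.
- **Release:** I opened the gripper, and the wrist view showed the button sprung fully out.
- **Lift:** I regripped 25 mm behind the button, eased 4 mm forward and lifted straight up 99.8 mm.

**Last checks:**
- **Tube:** the ferrule's back face measured 176.5 mm ahead of the grip, against 176 mm expected at full length.
- **Lock:** I took this from the button being out and the tube being at full length. I made no separate push test.
- **Button:** still out in the last wrist view, with the grip steady at 25.2 mm.
- **Level:** the camera reads a slight head-down pitch of -1.9°. The same view read -1.0° while the brush lay in its rest, so the real droop is about 1°. The rays from the two cameras also missed each other by about 5 mm, so I trust the before-and-after comparison more. I left it uncorrected.
- **Rest, tin and spools:** the brush is clear of the rest, and the tin and both spools look unmoved in the pictures.

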